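Roll the last coupling sleeve into the row for wrapping

TASK

On the black rubber board two nylon coupling sleeves lie end to end in a row, and a third lies on its side out of the row, nearer the robot. Push on the top of the third one with the fingertips so that it rolls, without sliding it, along the board to the empty place in the row and stops lying centred on the strip of paper, in line with the other two. Do not pick it up or tip it, do not disturb anything else, and leave it lying still.

Things in the scene. Friction and masses are not known exactly. Their poses are not given: they have to be found in the camera images.
- sleeve: the one to roll: ivory nylon cylinder 64 mm across, 64 mm long, 130-250 g, toothed recesses in its flat ends, lying on the board. Origin at its centre; y along its axis, parallel to the row within 2 degrees; z up at the start, turns as it rolls. Its place is 115-175 mm off, straight across its axis, away from the robot. The rubber brakes it: let go at 50 mm/s it rolls on some 4 mm; at rest it stays
- strip: the empty place: flat white paper strip on the board, 24 mm (x) by 104 mm (y), thickness negligible; it sticks out 20 mm past each end of a sleeve lying on it. Origin at its centre on the board's top; x along the rolling direction, away from the robot, y along the row, z up. It is the left, middle or right of three places 120 mm apart
- board: black rubber board, fixed, 340 mm (x) by 480 mm (y) by 12 mm thick, its top 12 mm above the table. Origin at the centre of its underside; x away from the robot, turned by up to 13 degrees
- row_a: one of the two sleeves already in the row: same shape and size as the one to roll, loose, origin at its centre, y along its axis. Leave alone
- row_b: the other sleeve already in the row, just the same. Leave alone
- spider: red six-lobed coupling insert, 44 mm across, 14 mm high, loose on the board beyond the row. Origin at the centre of its underside. Leave alone
- spacer: blue ring 30 mm across, 18 mm high, loose on the board this side of the row, between two lanes. Origin at the centre of its underside. Leave alone
- dowel: steel pin 20 mm across, 30 mm high, standing loose on the board this side of the row, between two lanes. Origin at the centre of its underside. Leave alone
- upright: grey sleeve 72 mm across, 50 mm high, standing on its end on the table left of the board. Origin at the centre of its underside. Leave alone
- upright2: grey sleeve of the same size standing right of the board. Leave alone
- tape: roll of clear tape 100 mm across, 48 mm high, on the table at the left. Leave alone
- mug: white mug 80 mm across, 90 mm high, right of the board, nearer the robot. Leave alone
There are look-alikes about, which are no part of the job. Leave any pink or turquoise look-alike of the sleeve alone.

How it is judged:
By the outcome, as a careful person would: the job done as asked, in the order asked, and still so for the second after the job is handed in, with the robot touching nothing.
It also fails if it takes over 58 s, if anything falls off the work surface, if the arm or the gripper's body presses on something with over 40 N, if the wrist force passes 120 N, or if a joint passes its speed limit or range.

ROBOT

A 6-joint arm with a two-finger parallel gripper is mounted at the origin on the work surface. World frame = base frame: x ahead of the robot, y to its left, z up, the work surface at z = 0. Lengths are in mm, angles in degrees, forces in N, time in s.
With the tool pointing down it reaches from about 300 to 850 mm from the base axis. Payload 4.2 kg.
Tool frame: the origin (TCP) lies at the very end of the fingers, on their centre line; the grasp point (between the pads) lies 19 mm behind it (hold_point_z is the z of the grasp point in the tool frame, in mm); z points along the fingers, y is the direction in which the jaws open and shut (so a half turn about z gives the same grasp; the last joint's range is limited). The gripper opens to 91 mm and grips with 3 to 60 N. Pads are 32 mm wide; open, the fingers measure 118 mm over their backs; the gripper's body (76 mm by 178 mm) begins 60 mm behind the grasp point.
Start: joints at [-71.505, 18.312, 89.639, -0, 72.044, -1.146], TCP at [193.276, -541.56, 213.976] pointing down, gripper open.
Joint ranges: [-177.97, 177.97], [-48.28, 115.42], [12.27, 149.76], [-77.06, 257.06], [2.81, 150.46], [-146.56, 146.56]. Speed limits (degrees/s): [147.25, 147.25, 180, 180, 180, 180].

INTERFACE

Orientations are given as [roll, pitch, yaw] about the fixed x, y, z axes, in that order (R = Rz(yaw) Ry(pitch) Rx(roll)).
In Python, from workcell import state, grab_frame, job_done, hold_point_z gives the robot as it stands. The module is installed in compiled form; this text tells all that it offers.
- The arm moves only by the shell command python3 -m creep 'ROWS' [FORCE]. ROWS is JSON, a list of rows, each a list of 7 numbers: the closure, from 0 (fully open) to 1 (shut), then the shift along the tool's x, y, z in mm, then the turn, a rotation vector about the tool's x, y, z in degrees. A call has 1 to 5 rows; each row shifts and turns the commanded pose from where the row before left it, along the tool's axes as they then stand; what a row does not reach is not made up. A row lasts 1/8 s, in which the tool goes at most 62.5 mm and 10.7 degrees, less where a joint would pass 70% of its speed; a pose out of reach is approached as far as the arm can. A call is refused whole if a number of a shift passes 62.5 or a number of a turn 10.7, either way. A call with a gripper value outside its range is refused whole. The fingers move at their own pace and stop on an object; FORCE is the grip in N (left out, the last holds). Time passes only in rows, so rows that do not move let the fingers close. It gives the time, the measured TCP pose, the force and the opening at its end, in the units of the state.
- state(): the state, without advancing time (a new reading comes with each control period).
- grab_frame(name): name is "scene" or "top"; returns a dict with "frame" (384x512x3 uint8, red, green, blue), "fx", "fy", "cx", "cy" (pixels), "view" (4x4, takes a point from world to camera coordinates). Camera axes: x right, y down, z forward; pixel columns grow to the right and rows downward; lengths in mm; the calibration is good to about 2 mm. A picture is of the moment at which its call begins. There is no depth.
- job_done(): hands the job in, once; it reports no verdict.
The state is a dict: "time_s": time; "qpos": joint angles; "qvel": joint speeds; "effort": joint torques, N m; "ee_pos": TCP position; "ee_rot": TCP orientation; "force": force on the tool from outside, world axes, zero at the start; "torque": the same for the moment, N m; "gripper_width": finger opening in mm.
Only numpy, scipy, OpenCV 4.12 (cv2) and the standard library are available. Lean on these libraries where they do the work, as an engineer would, in place of code of your own. Each camera call takes 0.05 s, during which the arm holds its last target.

## Working session

There is one attempt and no reset: what is moved stays moved. The work goes in short steps, Python scripts to look and compute and a shell command to move; the robot and the scene stay as the last step left them, time stands still between calls to the robot, and variables do not carry over. Pictures are saved under pics/ and viewed, and the job is handed in when it is done.

```bash
mkdir -p pics; ls; python3 - <<'E'
from workcell import state, grab_frame, hold_point_z
import cv2, numpy as np
s=state(); print(s); print(hold_point_z)
for n in("scene","top"):
    f=grab_frame(n); cv2.imwrite(f"pics/{n}0.png",f["frame"][:,:,::-1]); 
    print(n,f["fx"],f["fy"],f["cx"],f["cy"],np.round(f["view"],4).tolist())
    np.savez(f"{n}0.npz",**f)
E
```

```text
pics
{'time_s': 0.0, 'qpos': array([-7.15041833e+01,  1.83517146e+01,  8.97077778e+01, -2.79990918e-04,
        7.20420516e+01, -1.14620811e+00]), 'qvel': array([-0.02460185,  0.05317797,  0.06122668, -0.04616623,  0.08656156,
       -0.11289601]), 'effort': array([-6.01507036e-04, -4.12456083e+01, -2.31970614e+01,  7.27649429e-02,
        4.57339932e-02, -1.36368026e-04]), 'ee_pos': array([ 193.117348  , -541.06122607,  213.1102379 ]), 'ee_rot': array([-1.79898471e+02, -1.76511950e-03,  1.96421098e+01]), 'force': array([ 0.76371123, -0.95545403,  0.16753222]), 'torque': array([ 0.05436138,  0.01697325, -0.02676965]), 'gripper_width': 91.19985261402731}
-18.8
scene 364.9319268887636 364.9319268887636 248.41325076107864 187.24715988180455 [[-0.0676, 0.9977, -0.0003, 11.1542], [0.8225, 0.0555, -0.5661, -414.9505], [-0.5648, -0.0385, -0.8243, 1448.6386], [0.0, 0.0, 0.0, 1.0]]
top 397.1406208824886 397.1406208824886 252.2116027358217 189.24750162064427 [[-0.0145, -0.9994, -0.0304, 43.7422], [-0.9854, 0.0194, -0.1693, 518.6707], [0.1698, 0.0275, -0.9851, 1221.1828], [0.0, 0.0, 0.0, 1.0]]
```

View pics/scene0.png

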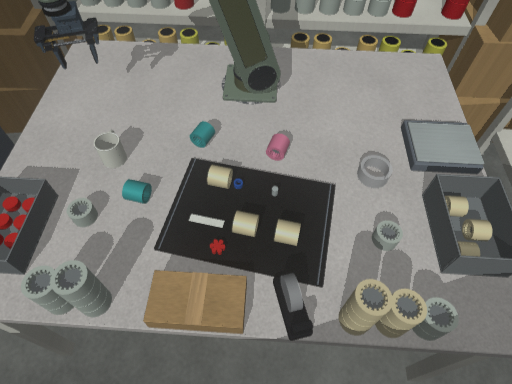

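View pics/top0.png

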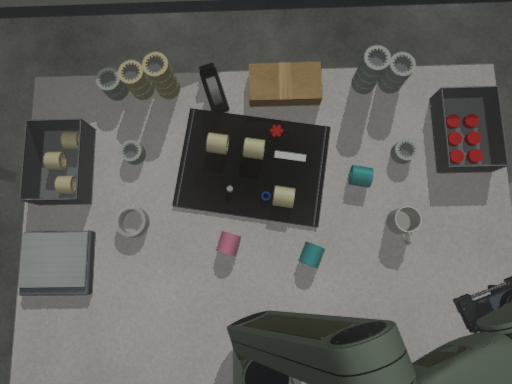

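The candidates on the board are three ivory sleeves. In the top view, two are in the row at (218,143) and (254,148), and one is out of the row, nearer the robot, at (284,196). The one to roll is (284,196), which is scene (220,177), because the white strip at (290,156) lies straight across from it. The pink and turquoise ones are look-alikes off the board. I'll confirm this in a crop and measure.

```bash
cat > h.py <<'E'
import numpy as np, cv2
def load(n): 
    d=np.load(n); return {k:d[k] for k in d.files}
def ray(f,uv):
    uv=np.atleast_2d(uv).astype(float); V=f["view"]; R=V[:3,:3]; t=V[:3,3]
    d=np.c_[(uv[:,0]-f["cx"])/f["fx"],(uv[:,1]-f["cy"])/f["fy"],np.ones(len(uv))]@R
    return -R.T@t, d
def onz(f,uv,z):
    o,d=ray(f,uv); s=(z-o[2])/d[:,2]; return o+d*s[:,None]
def proj(f,P):
    P=np.atleast_2d(P); c=P@f["view"][:3,:3].T+f["view"][:3,3]
    return np.c_[c[:,0]/c[:,2]*f["fx"]+f["cx"],c[:,1]/c[:,2]*f["fy"]+f["cy"]]
def blobs(f,lo,hi,amin=25):
    hsv=cv2.cvtColor(np.ascontiguousarray(f["frame"]),cv2.COLOR_RGB2HSV)
    m=cv2.inRange(hsv,np.array(lo),np.array(hi))
    n,l,st,c=cv2.connectedComponentsWithStats(m,connectivity=4)
    return [(c[i],st[i],l==i) for i in range(1,n) if st[i][4]>=amin]
E
python3 - <<'E'
from h import *
for n,box in(("top",(170,100,340,235)),("scene",(150,150,345,285))):
    f=load(n+"0.npz"); x0,y0,x1,y1=box
    cv2.imwrite(f"pics/{n}_crop.png",cv2.resize(f["frame"][y0:y1,x0:x1,::-1],None,fx=4,fy=4,interpolation=cv2.INTER_CUBIC))
    for nm,lo,hi in(("ivory",(15,40,90),(35,140,255)),("white",(0,0,150),(179,35,255))):
        for c,st,m in blobs(f,lo,hi):
            if x0<c[0]<x1 and y0<c[1]<y1: 
                cs=cv2.findContours(m.astype(np.uint8),cv2.RETR_EXTERNAL,cv2.CHAIN_APPROX_NONE)[0][0]
                print(n,nm,np.round(c,1),st, cv2.minAreaRect(cs),np.round(onz(f,c,12 if nm=="white" else 44),1))
E
```

```text
top ivory [216.8 142.5] [206 133  23  20 383] ((217.0299835205078, 142.2899932861328), (22.485998153686523, 18.384777069091797), 8.130102157592773) [[676.8 148.3  44. ]]
top ivory [253.6 147.8] [243 137  22  21 331] ((253.54055786132812, 147.2567596435547), (21.207469940185547, 18.412687301635742), 9.462321281433105) [[656.   28.5  44. ]]
top ivory [284.7 188.3] [275 186  21   6  75] ((284.886474609375, 188.35153198242188), (20.221050262451172, 3.6345021724700928), 7.594643592834473) [[520.5 -68.6  44. ]]
top ivory [283.2 199.2] [273 192  22  15 252] ((283.02703857421875, 199.3378448486328), (21.207469940185547, 12.165525436401367), 9.462321281433105) [[485.5 -62.9  44. ]]
top white [255.4 142.9] [246 142  18   3  27] ((254.5399932861328, 142.71998596191406), (17.111984252929688, 1.5556349754333496), 8.130102157592773) [[682.  23.  12.]]
top white [289.8 155.6] [275 151  31  10 173] ((289.7799987792969, 155.5399932861328), (29.9813289642334, 5.656854629516602), 8.130102157592773) [[635.6 -90.5  12. ]]
top white [284.8 191.7] [275 190  19   5  49] ((284.1153564453125, 191.423080444335
[... 950 characters left out ...]
1  12. ]]
scene white [215.9 176.4] [208 173  18   7  42] ((216.19810485839844, 176.55661010742188), (17.71950912475586, 2.3351292610168457), 15.945395469665527) [[476.1 -83.6  12. ]]
scene white [206.3 220.5] [189 214  35  14 235] ((206.12063598632812, 220.42095947265625), (34.10115432739258, 6.893653869628906), 11.768289566040039) [[638.7 -93.1  12. ]]
scene white [243.4 224.7] [233 221  23   8  84] ((243.79412841796875, 224.82354736328125), (22.79834747314453, 3.6380343437194824), 14.03624439239502) [[645.6  17.7  12. ]]
scene white [286.1 233.5] [276 230  23   8  83] ((286.676513671875, 233.79412841796875), (22.55581283569336, 3.6380343437194824), 14.03624439239502) [[666.1 143.4  12. ]]
```

```bash
ls pics
```

```text
scene0.png
scene_crop.png
top0.png
top_crop.png
```

View pics/top_crop.png

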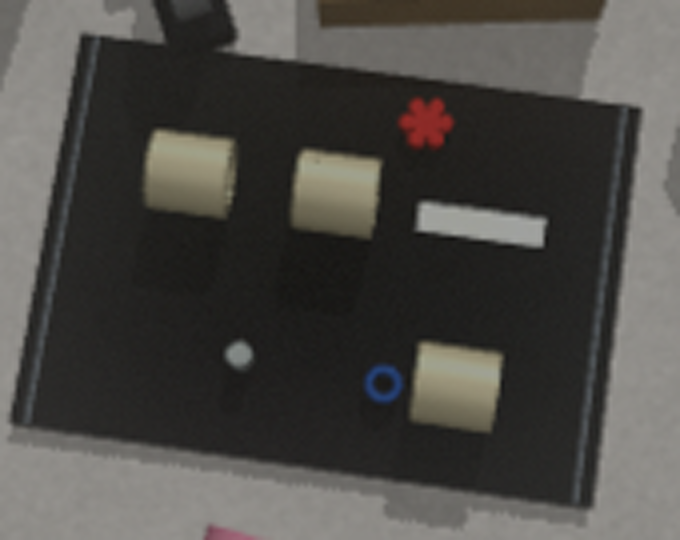

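View pics/scene_crop.png

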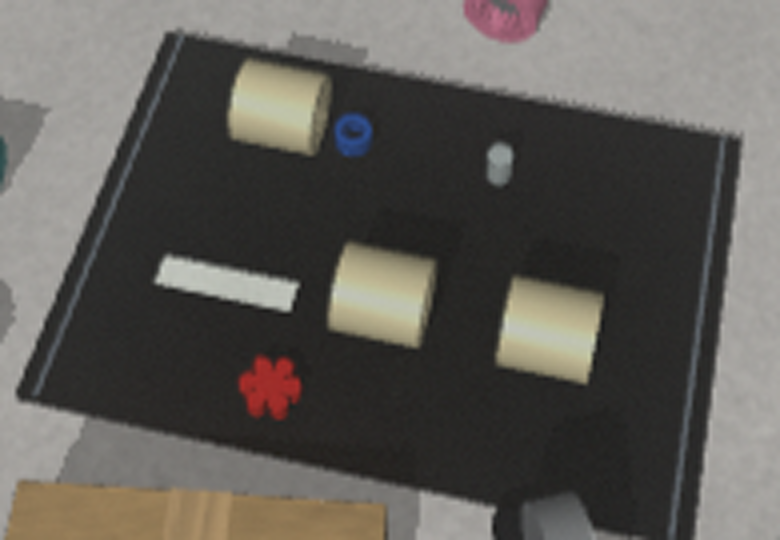

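Confirmed: the lone sleeve is at (284,197) in the top view. The strip's place is the rightmost in that view, and the blue ring sits beside the lane. Next I'll work out the precise geometry.

```bash
cat > meas.py <<'E'
from h import *
def mask(f,c,r,thr=85,z=None):
    g=f["frame"].astype(int); m=((g[...,0]>thr)&(g[...,0]-g[...,2]>-60)).astype(np.uint8)
    yy,xx=np.mgrid[:384,:512]; m[(abs(xx-c[0])>r)|(abs(yy-c[1])>r)]=0
    n,l,st,cc=cv2.connectedComponentsWithStats(m,connectivity=4)
    i=1+np.argmax(st[1:,4]); return l==i
def edgelines(f,m,z):
    # fit upper & lower boundaries, subpixel by half-level along columns
    xs=np.where(m.any(0))[0]; xs=xs[4:-4]; g=f["frame"].astype(float).max(2); out=[]
    for sgn in(-1,1):
        P=[]
        for x in xs:
            ys=np.where(m[:,x])[0]; y=ys.min() if sgn<0 else ys.max()
            prof=g[y-5*1:y+6,x]; inn=g[y-sgn*2,x]; bg=g[y+sgn*4,x]; h=(inn+bg)/2
            k=y-sgn*2
            while g[k,x]>h: k+=sgn
            a,b=g[k-sgn,x],g[k,x]; P.append((x,k-sgn*(h-b)/(a-b)))
        P=np.array(P); c=np.polyfit(P[:,0],P[:,1],1); r=P[:,1]-np.polyval(c,P[:,0]); k=abs(r)<0.6
        c=np.polyfit(P[k,0],P[k,1],1); out.append(c)
    return out,xs
def sleeve(f,m):
    L,xs=edgelines(f,m,44); xm=xs.mean(); xa,xb=xs[0],xs[-1]
    # axis yaw from mean line endpoints cast at z=44 mean; one refinement of yaw
    e=[]
    o,_=ray(f,[0,0])
    yaw=0
    for it in range(3):
        X=np.array([np.cos(yaw),np.sin(yaw),0]); pts=[]
        for x in(xa,xm,xb):
            d=[]
            for c in L:
                q=ray(f,[x,np.polyval(c,x)])[1][0]; d.append(q)
            a=[np.arctan2(q@X,-q[2]) for q in d]; b=np.mean(a)
            u=np.mean([q@np.array([-X[1],X[0],0])/np.hypot(q@X,q[2]) for q in d])
            t=(o[2]-44)/np.cos(b); P=o+X*t*np.sin(b)+np.array([-X[1],X[0],0])*u*t; P[2]=44; pts.append(P)
        v=pts[2]-pts[0]; v=v if v[1]>0 else -v; yaw=np.arctan2(-v[0],v[1])
    w=abs(np.diff([np.arctan2(ray(f,[xm,np.polyval(c,xm)])[1][0]@X,-ray(f,[xm,np.polyval(c,xm)])[1][0][2]) for c in L]))[0]/2
    # y extent: ends on mid line, ignoring end-face
    rad=np.sin(w)*t
    return pts[1],np.degrees(yaw),rad
def strip(f,m):
    L,xs=edgelines(f,m,12); A=[onz(f,[x,(np.polyval(L[0],x)+np.polyval(L[1],x))/2],12)[0] for x in(xs[0],xs[-1])]
    v=A[1]-A[0]; v=v if v[1]>0 else -v
    ys,xx=np.where(m); return onz(f,[xx.mean(),ys.mean()],12)[0],np.degrees(np.arctan2(-v[0],v[1]))
E
python3 - <<'E'
from meas import *
for n,pts in(("top",dict(A=(217,143),B=(254,148),T=(284,197),S=(290,156))),("scene",dict(A=(286,232),B=(245,223),T=(220,177),S=(206.5,220.5)))):
    f=load(n+"0.npz"); R={}
    for k,c in pts.items():
        m=mask(f,c,19 if k=="S" else 16)
        if k=="S": P,y=strip(f,m); print(n,k,m.sum(),np.round(P,1),round(y,2))
        else: P,y,r=sleeve(f,m); print(n,k,m.sum(),np.round(P,1),round(y,2),"rad",round(r,1))
        ys,xs=np.where(m); R[k]=(P,y,onz(f,[xs.mean(),ys.mean()],55)[0])
    v=R["A"][2]-R["B"][2]; print("row dir",np.degrees(np.arctan2(-v[0],v[1])),np.linalg.norm(v))
    yaw=np.radians(R["S"][1]); X=np.array([np.cos(yaw),np.sin(yaw),0]); Y=np.array([-X[1],X[0],0])
    for k in"ABT":
        d=R["S"][0]-R[k][0]; print(k,"d x'",round(d@X,1),"y'",round(d@Y,1), "y' by blob",round((R["S"][0]-R[k][2])@Y,1))
E
```

```text
top A 400 [675.2 147.6  44. ] -9.64 rad 31.3
top B 390 [655.6  28.7  44. ] -9.6 rad 31.4
top T 407 [494.6 -65.6  44. ] -10.09 rad 31.3
top S 248 [635.6 -90.4  12. ] -9.39
row dir -9.299248664621112 120.0652175841081
A d x' -0.3 y' -241.3 y' by blob -240.2
B d x' -0.4 y' -120.8 y' by blob -120.2
T d x' 143.1 y' -1.4 y' by blob -3.2
scene A 541 [677.8 143.3  44. ] -9.44 rad 31.0
scene B 542 [658.2  23.7  44. ] -9.25 rad 30.9
scene T 480 [499.5 -67.2  44. ] -9.59 rad 29.9
scene S 284 [638.  -93.2  12. ] -9.44
row dir -9.328920912812698 119.68631737049678
A d x' -0.5 y' -239.8 y' by blob -239.4
B d x' -0.7 y' -118.6 y' by blob -119.7
T d x' 140.9 y' -2.9 y' by blob -4.3
```

```bash
python3 -m creep '[[0.78,0,0,0,0,0,9.8],[0.78,0,0,0,0,0,9.8],[0.78,0,0,0,0,0,9.8]]' 10; python3 -m creep '[[0.78,20,-52,0,0,0,0],[0.78,20,-52,0,0,0,0],[0.78,20,-52,0,0,0,0],[0.78,20,-52,0,0,0,0],[0.78,20,-52,0,0,0,0]]'; python3 -m creep '[[0.78,20,-52,0,0,0,0],[0.78,20,-52,0,0,0,0],[0.78,20,-52,0,0,0,0],[0.78,20,-52,0,0,0,0],[0.78,0,0,0,0,0,0]]'
```

```text
time_s: 0.48
ee_pos: [193.2, -541.3, 213.4]
ee_rot: [-179.9, 0.0, -10.1]
force: [-0.3, -0.6, 0.1]
gripper_width: 64.2
time_s: 1.1
ee_pos: [336.4, -300.6, 213.7]
ee_rot: [-180.0, 0.0, -9.8]
force: [0.6, -0.0, 0.1]
gripper_width: 20.7
time_s: 1.72
ee_pos: [451.1, -108.0, 213.5]
ee_rot: [-180.0, 0.0, -9.4]
force: [-0.0, 0.1, -0.1]
gripper_width: 20.0
```

```bash
python3 -m creep '[[0.78,26,-49,0,0,0,0],[0.78,0,0,60,0,0,0],[0.78,0,0,60,0,0,0],[0.78,0,0,0,0,0,0]]'; python3 - <<'E'
from workcell import state, grab_frame
import cv2,numpy as np
for n in("scene","top"):
    f=grab_frame(n); np.savez(f"{n}1.npz",**f)
    x0,y0,x1,y1=(200,110,350,230) if n=="top" else (150,130,300,250)
    cv2.imwrite(f"pics/{n}1.png",cv2.resize(f["frame"][y0:y1,x0:x1,::-1],None,fx=5,fy=5,interpolation=cv2.INTER_CUBIC))
s=state(); print(s["time_s"],s["ee_pos"],s["ee_rot"],s["force"])
E
```

```text
time_s: 2.22
ee_pos: [479.7, -67.3, 90.4]
ee_rot: [180.0, 0.6, -9.8]
force: [-0.1, 0.4, 0.6]
gripper_width: 20.1
2.325 [484.58557267 -67.92874542  95.08342846] [ 1.79982795e+02 -6.77144375e-02 -9.81750561e+00] [ 0.24175369 -0.61457824  0.57792118]
```

View pics/scene1.png

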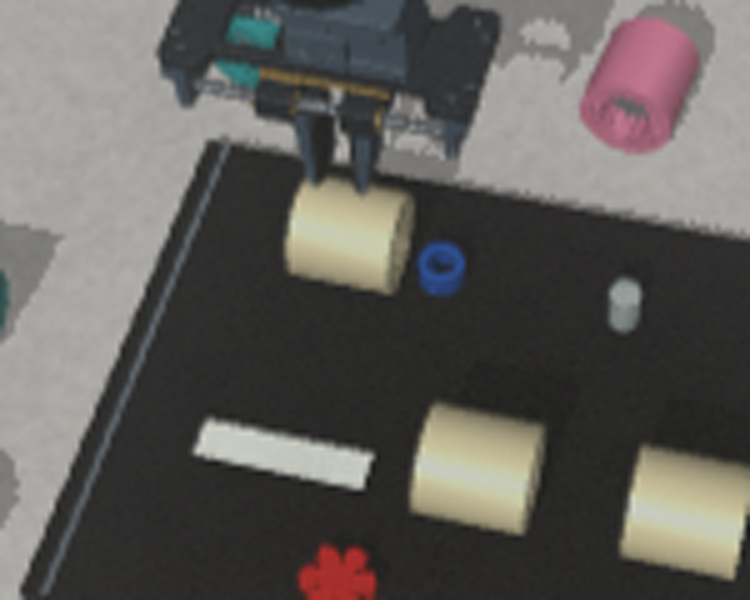

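View pics/top1.png

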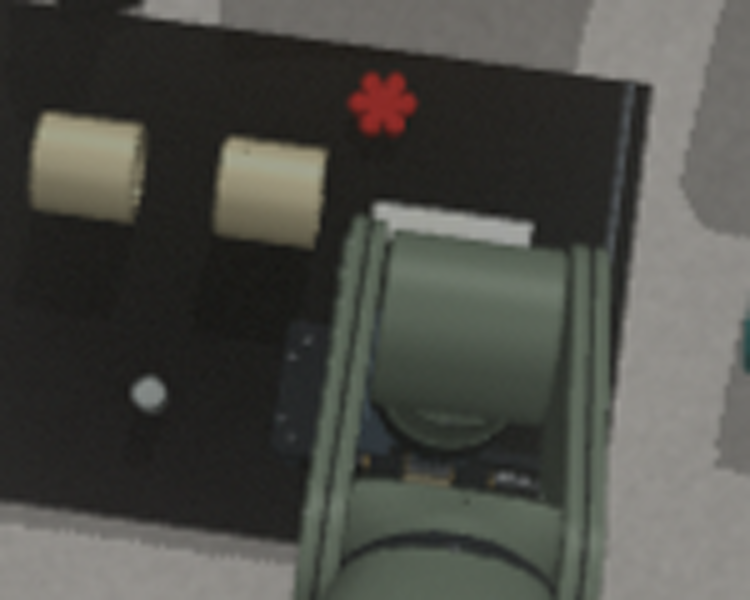

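The scene view at crop (340,187) shows the two fingertips just behind and above the sleeve's top, centred along its axis. I'll lower slowly until they touch.

```bash
python3 -m creep '[[0.78,0,0,10,0,0,0],[0.78,0,0,6,0,0,0],[0.78,0,0,0,0,0,0],[0.78,0,0,0,0,0,0]]'; python3 -m creep '[[0.78,0,0,1,0,0,0],[0.78,0,0,0,0,0,0]]';python3 -m creep '[[0.78,0,0,1,0,0,0],[0.78,0,0,0,0,0,0]]';python3 -m creep '[[0.78,0,0,1,0,0,0],[0.78,0,0,0,0,0,0]]'
```

```text
time_s: 2.82
ee_pos: [484.2, -67.0, 78.3]
ee_rot: [180.0, -0.0, -9.8]
force: [-0.3, -0.5, 0.8]
gripper_width: 20.4
time_s: 3.08
ee_pos: [484.0, -66.9, 77.0]
ee_rot: [180.0, -0.0, -9.8]
force: [-0.1, -0.6, 0.4]
gripper_width: 19.8
time_s: 3.32
ee_pos: [484.3, -67.0, 76.2]
ee_rot: [180.0, -0.0, -9.8]
force: [0.3, 0.2, 2.8]
gripper_width: 19.6
time_s: 3.58
ee_pos: [485.3, -67.2, 76.1]
ee_rot: [180.0, -0.2, -9.8]
force: [-1.0, 0.3, 7.6]
gripper_width: 20.3
```

```bash
python3 -m creep '[[0.78,2,0,0,0,0,0],[0.78,5,0,0,0,0,0],[0.78,7,0,0,0,0,0],[0.78,7,0,0,0,0,0],[0.78,4,0,0,0,0,0]]'; python3 - <<'E'
from workcell import state, grab_frame
import cv2,numpy as np
n="scene"
f=grab_frame(n); np.savez(f"{n}2.npz",**f)
x0,y0,x1,y1=(150,130,300,250)
cv2.imwrite(f"pics/{n}2.png",cv2.resize(f["frame"][y0:y1,x0:x1,::-1],None,fx=5,fy=5,interpolation=cv2.INTER_CUBIC))
s=state(); print(s["time_s"],s["ee_pos"],s["ee_rot"],s["force"])
from meas import *
P,y,r=sleeve(f,mask(f,(219,179),16)); print(P,y,r)
E
```

```text
time_s: 4.2
ee_pos: [510.1, -71.4, 76.1]
ee_rot: [-180.0, -0.2, -9.8]
force: [0.1, -0.5, 7.6]
gripper_width: 19.8
4.25 [510.64296661 -71.51249099  76.14418011] [-179.9979836    -0.2237388    -9.76139734] [1.19820134 0.1026798  6.60753233]
[518.48777478 -69.75738217  44.        ] 1.8583833679116841 25.18818293472854
```

View pics/scene2.png

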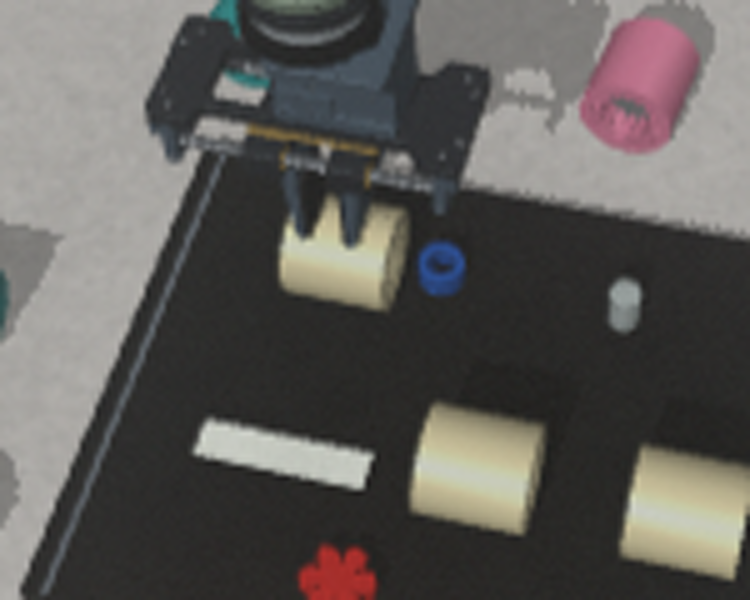

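```bash
python3 - <<'E'
from meas import *
f=load("scene2.npz")
p=proj(f,[(510.6,-71.5,76),(526,-74,76),(510.6+.17*32,-71.5+.985*32,76),(510.6-.17*32,-71.5-.985*32,76)]); print(p,(p-[150,130])*5)
E
```

```text
[[217.00239129 173.32107858]
 [215.57332656 177.39869636]
 [227.22752696 175.33897738]
 [206.85661244 171.31884061]] [[335.01195646 216.60539292]
 [327.86663281 236.99348178]
 [386.13763481 226.69488692]
 [284.28306221 206.59420303]]
```

```bash
cat >> meas.py <<'E'
def endy(f,m,C,yaw=-9.5,side=-1,flip=False):
    """cast one lateral boundary of mask onto the cylinder about C; returns y' rel. to world origin of that rim"""
    a=np.radians(yaw); X=np.array([np.cos(a),np.sin(a),0]); Y=np.array([-X[1],X[0],0])
    g=f["frame"].astype(float).max(2); out=[]
    for y in np.where(m.any(1))[0][5:-5]:
        xs=np.where(m[y])[0]; x=xs.min() if side<0 else xs.max(); s=side
        inn=g[y,x-s*2]; bg=g[y,x+s*4]; h=(inn+bg)/2; k=x-s*2
        while g[y,k]>h: k+=s
        p=g[y,k-s]; q=g[y,k]; u=k-s*(h-q)/(p-q)
        o,d=ray(f,[u,y]); d=d[0]; dx,dz=d@X,d[2]; ox,oz=(o-C)@X,o[2]-44
        A=dx*dx+dz*dz; B=ox*dx+oz*dz; D=B*B-A*(ox*ox+oz*oz-32**2)
        if D<0: continue
        t=(-B-np.sqrt(D))/A; out.append((o+t*d)@Y)
    return np.array(out)
E
python3 - <<'E'
from meas import *
a=np.radians(-9.5); Y=np.array([-np.sin(a),np.cos(a),0])
for n,side,pts in(("top",1,dict(A=(217,143),B=(254,148),T=(284,197),S=(290,156))),("scene",-1,dict(A=(286,232),B=(245,223),T=(220,177),S=(206.5,220.5)))):
    f=load(n+"0.npz")
    for k,c in pts.items():
        m=mask(f,c,19 if k=="S" else 16)
        if k=="S": P,y=strip(f,m); print(n,k,"y' centre",round(P@Y,1)); continue
        C=sleeve(f,m)[0]; e=endy(f,m,C,side=side); print(n,k,"centre y' from -y end",round(np.median(e)+32,1),"spread",np.round(e.std(),1),"prev",round(C@Y,1))
print("tool y'",np.array([484.6,-67.2,0])@Y, np.array([510.6,-71.5,0])@Y)
E
```

```text
top A centre y' from -y end 249.0 spread 2.8 prev 257.0
top B centre y' from -y end 134.0 spread 0.7 prev 136.5
top T centre y' from -y end 18.6 spread 0.4 prev 16.9
top S y' centre 15.8
scene A centre y' from -y end 253.0 spread 0.3 prev 253.2
scene B centre y' from -y end 133.1 spread 0.2 prev 132.0
scene T centre y' from -y end 16.6 spread 0.5 prev 16.2
scene S y' centre 13.4
tool y' 13.703677376782434 13.753887042549968
```

```bash
python3 -m creep '[[0.78,4,0,0,0,0,0],[0.78,7,0,0,0,0,0],[0.78,7,0.2,0,0,0,0],[0.78,4,0.2,0,0,0,0],[0.78,2,0,0,0,0,0]]'; python3 -m creep '[[0.78,0,0,0,0,0,0],[0.78,0,0,-5,0,0,0],[0.78,0,0,-7,0,0,0],[0.78,-10,-1.5,0,0,0,0],[0.78,-15,-1.5,0,0,0,0]]';  python3 - <<'E'
from workcell import state, grab_frame
import cv2,numpy as np
n="scene"
f=grab_frame(n); np.savez(f"{n}3.npz",**f)
x0,y0,x1,y1=(150,130,300,250)
cv2.imwrite(f"pics/{n}3.png",cv2.resize(f["frame"][y0:y1,x0:x1,::-1],None,fx=5,fy=5,interpolation=cv2.INTER_CUBIC))
s=state(); print(s["time_s"],s["ee_pos"],s["ee_rot"],s["force"])
E
```

```text
time_s: 4.88
ee_pos: [533.5, -75.5, 76.1]
ee_rot: [-180.0, -0.2, -9.8]
force: [-0.1, 1.9, 7.6]
gripper_width: 20.2
time_s: 5.5
ee_pos: [506.9, -68.2, 86.7]
ee_rot: [180.0, 0.0, -9.8]
force: [-0.4, -0.3, 0.0]
gripper_width: 20.1
5.55 [503.92316592 -67.54017406  86.34652961] [179.99973084   0.27710657  -9.75497504] [-2.7231221   1.02214864 -0.06888477]
```

View pics/scene3.png

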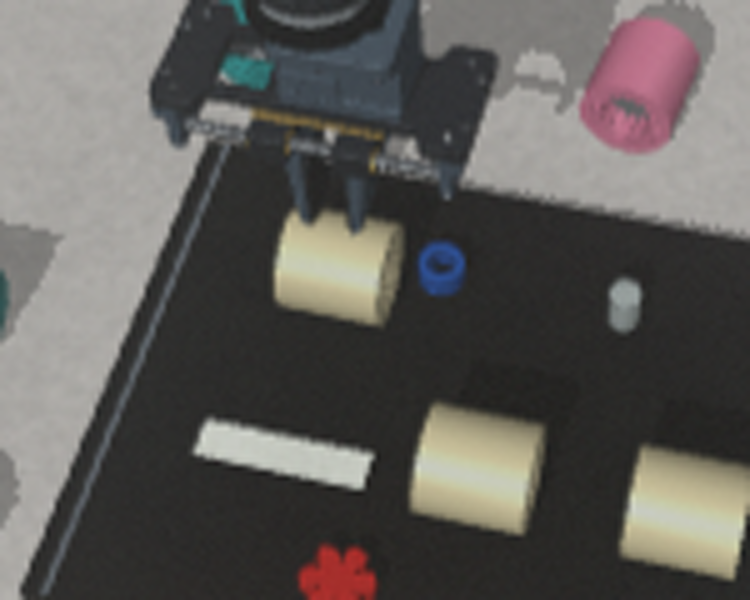

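```bash
python3 -m creep '[[0.78,0,0,0,0,0,0],[0.78,0,0,7,0,0,0],[0.78,0,0,5,0,0,0],[0.78,0,0,0,0,0,0],[0.78,0,0,0,0,0,0]]'; python3 -m creep '[[0.78,4,0,0,0,0,0],[0.78,7,0.1,0,0,0,0],[0.78,7,0.1,0,0,0,0],[0.78,7,0.1,0,0,0,0],[0.78,7,0.1,0,0,0,0]]'; python3 -m creep '[[0.78,7,0.1,0,0,0,0],[0.78,7,0.1,0,0,0,0],[0.78,4,0.1,0,0,0,0],[0.78,2,0,0,0,0,0],[0.78,0,0,0,0,0,0]]'; python3 -m creep '[[0.78,0,0,-5,0,0,0],[0.78,0,0,-7,0,0,0],[0.78,-10,0,0,0,0,0],[0.78,-15,0,0,0,0,0],[0.78,0,0,0,0,0,0]]';  python3 - <<'E'
from workcell import state, grab_frame
import cv2,numpy as np
n="scene"
f=grab_frame(n); np.savez(f"{n}4.npz",**f)
x0,y0,x1,y1=(150,130,300,250)
cv2.imwrite(f"pics/{n}4.png",cv2.resize(f["frame"][y0:y1,x0:x1,::-1],None,fx=5,fy=5,interpolation=cv2.INTER_CUBIC))
s=state(); print(s["time_s"],s["ee_pos"],s["ee_rot"],s["force"])
E
```

```text
time_s: 6.18
ee_pos: [510.0, -68.8, 76.1]
ee_rot: [180.0, -0.2, -9.8]
force: [0.6, 0.5, 7.9]
gripper_width: 20.3
time_s: 6.8
ee_pos: [541.5, -74.3, 76.1]
ee_rot: [-180.0, -0.2, -9.8]
force: [-0.1, 1.7, 8.3]
gripper_width: 19.7
time_s: 7.42
ee_pos: [561.2, -77.7, 76.1]
ee_rot: [-179.9, -0.2, -9.8]
force: [1.3, 1.9, 8.6]
gripper_width: 20.1
time_s: 8.05
ee_pos: [532.4, -73.4, 86.7]
ee_rot: [180.0, 0.1, -9.8]
force: [0.1, 0.5, -0.8]
gripper_width: 20.1
8.1 [533.61492698 -73.60382624  86.90089646] [ 1.79993621e+02  2.38737654e-02 -9.75826978e+00] [ 1.02509798 -0.45421182  0.16478369]
```

View pics/scene4.png

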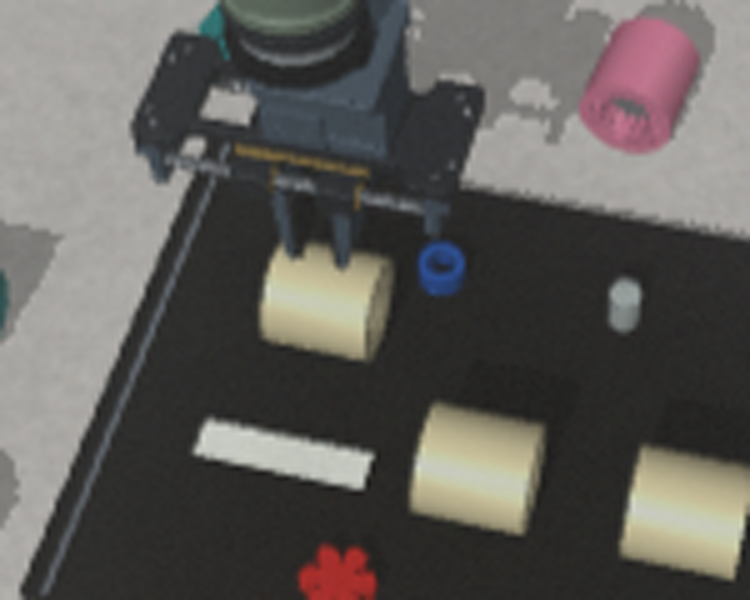

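```bash
cat > now.py <<'E'
from meas import *
import sys
def report(f,c,name="scene"):
    m=mask(f,c,16); L,xs=edgelines(f,m,44)
    # lower silhouette edge alone: tangent ray + known radius -> axis x'
    a=np.radians(-9.5); X=np.array([np.cos(a),np.sin(a),0]); Y=np.array([-X[1],X[0],0])
    c1=L[1]; P=[]
    for x in(xs[2],xs[-3]):
        o,d=ray(f,[x,np.polyval(c1,x)]); d=d[0]; ang=np.arctan2(d@X,-d[2])  # angle from down
        # axis at height 44, perpendicular dist 32 from the ray, on the low-x' side for scene (far edge)
        x_on=o@X+(o[2]-44)*np.tan(ang); P.append((x_on,(o+d*(o[2]-44)/-d[2])@Y,ang))
    return m,L,P,X,Y
E
python3 - <<'E'
from now import *
for fn,c in(("scene0.npz",(220,177)),("scene3.npz",(218,184)),("scene4.npz",(215,190.5)),("scene0.npz",(286,232)),("scene0.npz",(245,223))):
    f=load(fn); m,L,P,X,Y=report(f,c)
    yw=-9.5-np.degrees(np.arctan2(P[1][0]-P[0][0],P[1][1]-P[0][1]))
    xc=np.mean([p[0]+s*32/np.cos(p[2]) for p in P for s in(-1,)])
    xc2=np.mean([p[0]+32/np.cos(p[2]) for p in P])
    C=X*xc2; e=endy(f,m,C,side=-1)
    print(fn,c,"yaw(lower edge)",round(yw,2),"x'",round(xc,1),round(xc2,1),"y'",round(np.median(endy(f,m,X*xc,side=-1))+32,1),round(np.median(e)+32,1),m.sum())
f=load("scene0.npz");P,y=strip(f,mask(f,(206.5,220.5),19)); print("strip x' y'",P@X,P@Y,y)
E
```

```text
scene0.npz (220, 177) yaw(lower edge) -9.87 x' 501.3 577.6 y' 16.2 nan 480
scene3.npz (218, 184) yaw(lower edge) -10.23 x' 525.7 601.1 y' 16.2 nan 472
scene4.npz (215, 190.5) yaw(lower edge) -9.88 x' 552.1 626.5 y' 16.0 nan 486
scene0.npz (286, 232) yaw(lower edge) -9.44 x' 643.7 715.2 y' 252.9 nan 541
scene0.npz (245, 223) yaw(lower edge) -9.61 x' 644.0 715.4 y' 132.9 nan 542
strip x' y' 644.6495164602767 13.429093742908433 -9.439630038418738
  return _methods._mean(a, axis=axis, dtype=dtype,
  ret = ret.dtype.type(ret / rcount)
meas.py:19: RankWarning: Polyfit may be poorly conditioned
  c=np.polyfit(P[k,0],P[k,1],1); out.append(c)
```

```bash
python3 -m creep '[[0.78,0,0,7,0,0,0],[0.78,0,0,5,0,0,0],[0.78,0,0,0,0,0,0],[0.78,0,0,0,0,0,0]]'; python3 -m creep '[[0.78,4,0,0,0,0,0.4],[0.78,7,0,0,0,0,0.4],[0.78,7,0,0,0,0,0.4],[0.78,7,0,0,0,0,0.4],[0.78,7,0,0,0,0,0.4]]'; python3 -m creep '[[0.78,7,0,0,0,0,0],[0.78,7,0,0,0,0,0],[0.78,5,0,0,0,0,0],[0.78,2,0,0,0,0,0],[0.78,0,0,0,0,0,0]]'; python3 -m creep '[[0.78,0,0,-5,0,0,0],[0.78,0,0,-7,0,0,0],[0.78,-11,0,0,0,0,0],[0.78,-15,0,0,0,0,0],[0.78,0,0,0,0,0,0]]';  python3 - <<'E'
from workcell import state, grab_frame
import cv2,numpy as np
n="scene"
f=grab_frame(n); np.savez(f"{n}5.npz",**f)
x0,y0,x1,y1=(150,130,300,250)
cv2.imwrite(f"pics/{n}5.png",cv2.resize(f["frame"][y0:y1,x0:x1,::-1],None,fx=5,fy=5,interpolation=cv2.INTER_CUBIC))
s=state(); print(s["time_s"],s["ee_pos"],s["ee_rot"],s["force"])
from now import *
m,L,P,X,Y=report(f,(212,199)); t=s["ee_pos"]
yw=-9.5-np.degrees(np.arctan2(P[1][0]-P[0][0],P[1][1]-P[0][1])); xc=np.mean([p[0]-32/np.cos(p[2]) for p in P])
print("yaw",yw,"x'",xc,"y'",np.median(endy(f,m,X*xc,side=-1))+32,m.sum(),"tool",t@X,t@Y)
E
```

```text
time_s: 8.6
ee_pos: [536.4, -74.1, 76.1]
ee_rot: [180.0, -0.2, -9.8]
force: [-0.2, -0.3, 7.3]
gripper_width: 19.8
time_s: 9.22
ee_pos: [567.9, -79.6, 76.1]
ee_rot: [-180.0, -0.2, -11.8]
force: [0.3, 1.7, 9.0]
gripper_width: 20.0
time_s: 9.85
ee_pos: [588.5, -83.3, 76.1]
ee_rot: [-179.9, -0.2, -11.8]
force: [0.8, 3.0, 7.5]
gripper_width: 19.9
time_s: 10.48
ee_pos: [559.0, -78.3, 86.7]
ee_rot: [180.0, 0.1, -11.8]
force: [0.2, 0.2, 1.2]
gripper_width: 20.0
10.525 [560.19703417 -78.46473302  86.92526447] [ 1.79993020e+02  2.02220777e-02 -1.17549351e+01] [0.82699319 0.1587098  0.25828883]
yaw -10.3601974618977 x' 579.0357580720496 y' 16.102631558857443 499 tool 565.4646851527269 15.07054288915849
```

View pics/scene5.png

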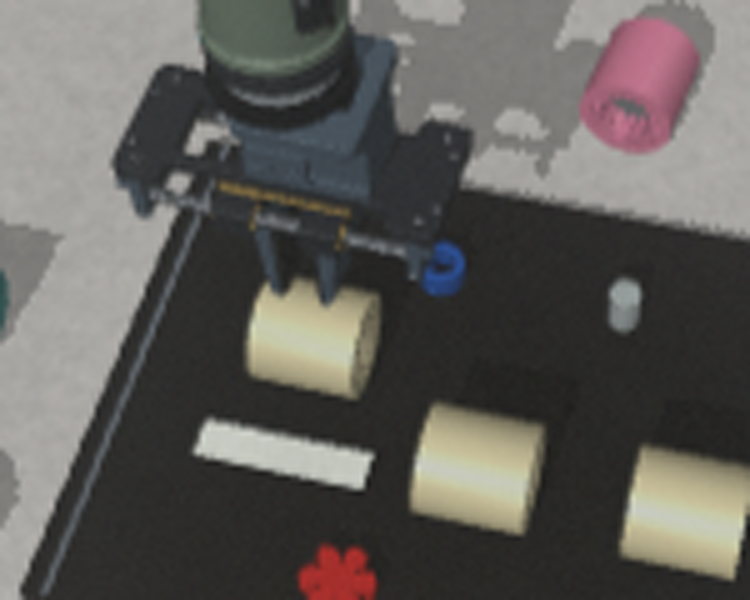

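```bash
python3 -m creep '[[0.78,0,0,7,0,0,0],[0.78,0,0,5,0,0,0],[0.78,0,0,0,0,0,0],[0.78,0,0,0,0,0,0]]'; python3 -m creep '[[0.78,4,0,0,0,0,0.5],[0.78,7,0,0,0,0,0.5],[0.78,7,0,0,0,0,0.5],[0.78,7,0,0,0,0,0],[0.78,7,0,0,0,0,0]]'; python3 -m creep '[[0.78,7,0,0,0,0,0],[0.78,7,0,0,0,0,0],[0.78,5,0,0,0,0,0],[0.78,1,0,0,0,0,0],[0.78,0,0,0,0,0,0]]'; python3 -m creep '[[0.78,0,0,-5,0,0,0],[0.78,0,0,-7,0,0,0],[0.78,-11,0,0,0,0,0],[0.78,-15,0,0,0,0,0],[0.78,0,0,0,0,0,0]]';  python3 - <<'E'
from workcell import state, grab_frame
import cv2,numpy as np
n="scene"
f=grab_frame(n); np.savez(f"{n}6.npz",**f)
x0,y0,x1,y1=(150,130,300,250)
cv2.imwrite(f"pics/{n}6.png",cv2.resize(f["frame"][y0:y1,x0:x1,::-1],None,fx=5,fy=5,interpolation=cv2.INTER_CUBIC))
s=state(); print(s["time_s"],s["ee_pos"],s["ee_rot"],s["force"])
from now import *
f["frame"]=f["frame"].copy(); r=f["frame"].copy()
hsv=cv2.cvtColor(r,cv2.COLOR_RGB2HSV); print([ (np.round(c,1),st) for c,st,mm in blobs(f,(15,40,90),(35,140,255)) if 190<c[0]<230 and 180<c[1]<230])
E
```

```text
time_s: 11.02
ee_pos: [562.9, -79.0, 76.1]
ee_rot: [-180.0, -0.2, -11.8]
force: [-0.3, -0.8, 6.8]
gripper_width: 20.1
time_s: 11.65
ee_pos: [594.3, -85.0, 76.2]
ee_rot: [-179.9, -0.2, -13.3]
force: [0.2, 3.5, 7.2]
gripper_width: 20.1
time_s: 12.28
ee_pos: [613.8, -89.1, 76.2]
ee_rot: [-179.8, -0.2, -13.3]
force: [1.0, 5.0, 7.4]
gripper_width: 20.0
time_s: 12.9
ee_pos: [584.5, -83.9, 86.7]
ee_rot: [180.0, 0.1, -13.3]
force: [1.0, 0.4, 0.4]
gripper_width: 20.2
12.95 [585.5696045  -84.15273287  86.93333655] [ 1.79991431e+02  2.12523679e-02 -1.32553268e+01] [0.09822938 0.63564506 0.1609583 ]
[(array([209.5, 204.5]), array([196, 193,  27,  24, 427], dtype=int32))]
```

View pics/scene6.png

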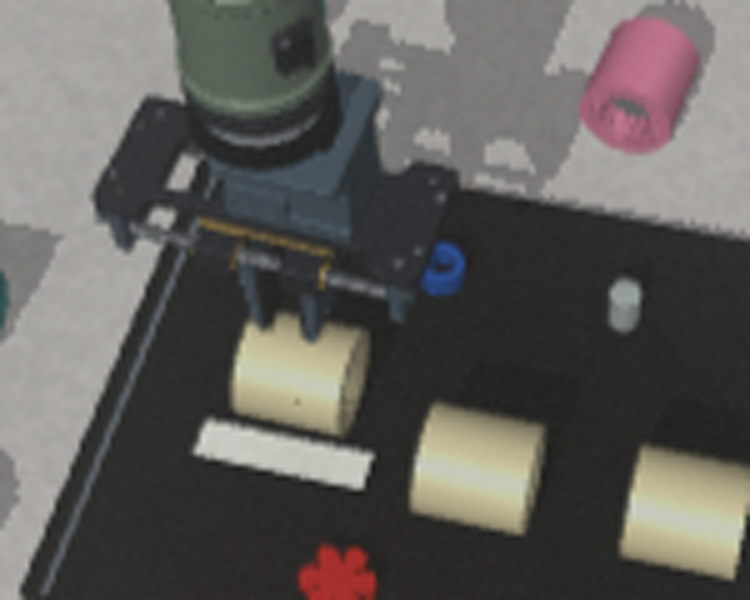

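```bash
sed -i 's/bg=g\[y+sgn\*4,x\]/bg=min(g[y+sgn*2,x],g[y+sgn*3,x],g[y+sgn*4,x])/' meas.py; sed -i 's/f,m,z):/f,m,z,trim=4):/' meas.py; python3 - <<'E'
from now import *
def rep(fn,c):
    f=load(fn); m,L,P,X,Y=report(f,c); yw=-9.5-np.degrees(np.arctan2(P[1][0]-P[0][0],P[1][1]-P[0][1])); xc=np.mean([p[0]-32/np.cos(p[2]) for p in P])
    e=endy(f,m,X*xc,side=-1); print(fn,"yaw",round(yw,2),"x'",round(xc,1),"y'",round(np.median(e)+32,1),round(e.std(),1),m.sum())
rep("scene4.npz",(215,190.5)); rep("scene5.npz",(212,199)); 
f=load("scene6.npz"); m=mask(f,(210,204),16); print(m.sum()); ys,xs=np.where(m); print(xs.min(),xs.max(),ys.min(),ys.max())
rep("scene6.npz",(210,204))
E
```

```text
scene4.npz yaw -9.88 x' 552.1 y' 16.0 0.3 486
scene5.npz yaw -10.38 x' 579.1 y' 16.1 0.2 499
510
196 223 193 216
scene6.npz yaw -10.81 x' 604.3 y' 15.3 0.3 510
```

```bash
python3 -m creep '[[0.78,0,0,0,0,0,-2.4],[0.78,0,0,7,0,0,0],[0.78,0,0,5,0,0,0],[0.78,0,0,0,0,0,0],[0.78,0,0,0,0,0,0]]'; python3 -m creep '[[0.78,4,0,0,0,0,0],[0.78,7,0,0,0,0,0],[0.78,7,0,0,0,0,0],[0.78,7,0,0,0,0,-0.4],[0.78,7,0,0,0,0,-0.4]]'; python3 -m creep '[[0.78,7,0.1,0,0,0,-0.4],[0.78,7,0.1,0,0,0,-0.4],[0.78,4,0.1,0,0,0,-0.4],[0.78,2,0,0,0,0,0],[0.78,0,0,0,0,0,0]]'; python3 -m creep '[[0.78,0,0,-5,0,0,0],[0.78,0,0,-7,0,0,0],[0.78,-11,0,0,0,0,0],[0.78,-15,0,0,0,0,0],[0.78,0,0,0,0,0,0]]';  python3 - <<'E'
from workcell import state, grab_frame
import cv2,numpy as np
n="scene"
f=grab_frame(n); np.savez(f"{n}7.npz",**f)
x0,y0,x1,y1=(150,130,300,250)
cv2.imwrite(f"pics/{n}7.png",cv2.resize(f["frame"][y0:y1,x0:x1,::-1],None,fx=5,fy=5,interpolation=cv2.INTER_CUBIC))
s=state(); print(s["time_s"],s["ee_pos"],s["ee_rot"],s["force"])
E
```

```text
time_s: 13.58
ee_pos: [587.9, -84.6, 76.1]
ee_rot: [180.0, -0.2, -10.9]
force: [1.0, -0.5, 7.3]
gripper_width: 20.1
time_s: 14.2
ee_pos: [619.4, -90.4, 76.2]
ee_rot: [-180.0, -0.2, -10.1]
force: [-0.6, 1.1, 7.5]
gripper_width: 20.2
time_s: 14.82
ee_pos: [639.1, -93.9, 76.1]
ee_rot: [-180.0, -0.2, -8.9]
force: [-0.4, 2.0, 7.3]
gripper_width: 20.2
time_s: 15.45
ee_pos: [610.2, -89.7, 86.7]
ee_rot: [180.0, 0.1, -8.9]
force: [0.7, -0.2, 0.7]
gripper_width: 20.0
15.5 [611.25437188 -89.85167459  86.89893639] [ 1.79995370e+02  1.72748275e-02 -8.86559233e+00] [0.40469259 0.28175105 0.39518521]
```

View pics/scene7.png

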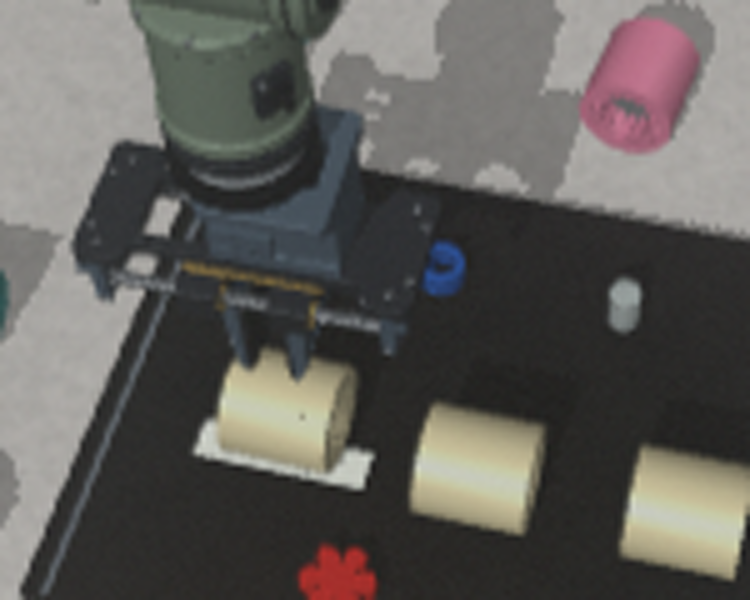

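```bash
cat > rb.py <<'E'
from now import *
def conv(f):
    g=f["frame"].astype(float); r=np.clip((cv2.GaussianBlur(g[...,0]-g[...,2],(0,0),0.6))*4,0,255)
    f=dict(f); f["frame"]=np.repeat(r[...,None],3,2).astype(np.uint8); return f
def rep(f,c,lab):
    f=conv(f); m,L,P,X,Y=report(f,c); yw=-9.5-np.degrees(np.arctan2(P[1][0]-P[0][0],P[1][1]-P[0][1])); xc=np.mean([p[0]-32/np.cos(p[2]) for p in P])
    e=endy(f,m,X*xc,side=-1); print(lab,"yaw",round(yw,2),"x'",round(xc,1),"y'",round(np.median(e)+32,1),round(e.std(),1),m.sum())
E
python3 - <<'E'
from rb import *
for fn,c in(("scene4.npz",(215,190.5)),("scene5.npz",(212,199)),("scene6.npz",(210,204)),("scene7.npz",(207,211)),("scene7.npz",(245,223)),("scene7.npz",(286,232))):
    try: rep(load(fn),c,fn)
    except Exception as e: print(fn,e)
E
```

```text
scene4.npz yaw -9.74 x' 552.0 y' 15.9 4.6 426
scene5.npz yaw -10.33 x' 579.0 y' 16.0 0.4 452
scene6.npz yaw -10.53 x' 605.1 y' 15.3 0.3 435
scene7.npz yaw -10.47 x' 630.7 y' 14.6 2.9 460
scene7.npz yaw -9.69 x' 643.9 y' 132.8 7.3 449
scene7.npz yaw -10.14 x' 607.5 y' 251.9 0.2 262
```

```bash
python3 -m creep '[[0.78,0,0,0,0,0,1.2],[0.78,0,0,7,0,0,0],[0.78,0,0,5,0,0,0],[0.78,0,0,0,0,0,0],[0.78,0,0,0,0,0,0]]'; python3 -m creep '[[0.78,3,0,0,0,0,-0.5],[0.78,5,0,0,0,0,-0.5],[0.78,6,0.1,0,0,0,-0.6],[0.78,6,0.2,0,0,0,-0.6],[0.78,4,0.2,0,0,0,-0.6]]'; python3 -m creep '[[0.78,2.5,0.1,0,0,0,-0.2],[0.78,0,0,0,0,0,0],[0.78,0,0,0,0,0,0]]'; python3 -m creep '[[0.78,0,0,-5,0,0,0],[0.78,0,0,-7,0,0,0],[0.78,-10,0,0,0,0,0],[0.78,-10,0,0,0,0,0],[0.78,0,0,0,0,0,0]]';  python3 - <<'E'
from workcell import state, grab_frame
import cv2,numpy as np
n="scene"
f=grab_frame(n); np.savez(f"{n}8.npz",**f)
x0,y0,x1,y1=(150,130,300,250)
cv2.imwrite(f"pics/{n}8.png",cv2.resize(f["frame"][y0:y1,x0:x1,::-1],None,fx=5,fy=5,interpolation=cv2.INTER_CUBIC))
s=state(); print(s["time_s"],s["ee_pos"],s["ee_rot"],s["force"])
from rb import *
rep(load("scene8.npz"),(205,215),"now"); rep(load("scene8.npz"),(245,223),"B")
E
```

```text
time_s: 16.12
ee_pos: [613.4, -90.2, 76.1]
ee_rot: [180.0, -0.2, -10.1]
force: [-0.7, -0.3, 7.6]
gripper_width: 20.5
time_s: 16.75
ee_pos: [637.0, -94.7, 76.2]
ee_rot: [180.0, -0.2, -7.3]
force: [-0.7, -1.2, 7.3]
gripper_width: 19.9
time_s: 17.12
ee_pos: [639.3, -95.0, 76.2]
ee_rot: [180.0, -0.2, -7.1]
force: [-0.5, -0.6, 7.1]
gripper_width: 20.0
time_s: 17.75
ee_pos: [616.7, -91.9, 86.8]
ee_rot: [180.0, 0.1, -7.1]
force: [0.5, 0.2, -0.1]
gripper_width: 19.7
17.8 [617.50396542 -92.02905246  86.90400947] [ 1.79995566e+02  1.79338156e-02 -7.06053968e+00] [ 0.32384986 -0.11313756 -0.54056785]
now yaw -10.22 x' 644.7 y' 14.7 0.4 473
B yaw -9.45 x' 643.9 y' 132.8 7.4 449
```

View pics/scene8.png

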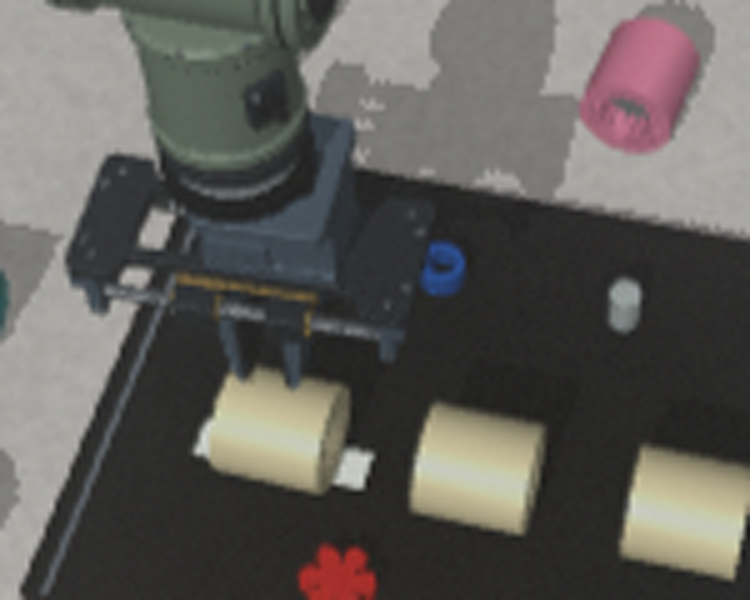

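```bash
python3 -m creep '[[0.78,0,0,-30,0,0,0],[0.78,0,0,-60,0,0,0],[0.78,-10,40,-30,0,0,0],[0.78,-20,52,0,0,0,0],[0.78,-20,52,0,0,0,0]]'; python3 -m creep '[[0.78,-20,52,0,0,0,0],[0.78,-20,52,0,0,0,0],[0.78,-20,52,0,0,0,0],[0.78,-20,52,0,0,0,0],[0.78,-20,52,0,0,0,0]]';python3 -m creep '[[0.78,-20,52,0,0,0,0],[0.78,-20,52,0,0,0,0],[0.78,0,0,0,0,0,0],[0.78,0,0,0,0,0,0]]'; python3 - <<'E'
from workcell import state, grab_frame
import cv2,numpy as np
for n in("scene","top"):
    f=grab_frame(n); np.savez(f"{n}9.npz",**f)
    x0,y0,x1,y1=(190,110,340,230) if n=="top" else (180,160,330,280)
    cv2.imwrite(f"pics/{n}9.png",cv2.resize(f["frame"][y0:y1,x0:x1,::-1],None,fx=5,fy=5,interpolation=cv2.INTER_CUBIC))
print(state()["ee_pos"])
from meas import *
from rb import rep,conv
rep(load("scene9.npz"),(205,215),"T"); rep(load("scene9.npz"),(245,223),"B")
a=np.radians(-9.5); X=np.array([np.cos(a),np.sin(a),0]); Y=np.array([-X[1],X[0],0])
for n,pts in(("top9",dict(A=(217,143),B=(254,148),T=(290,153))),("scene9",dict(A=(286,232),B=(245,223),T=(205,215)))):
    f=load(n+".npz")
    for k,c in pts.items():
        g=f if k!="T" else conv(f)
        m=mask(g,c,15); P,y,r=sleeve(g,m); print(n,k,"x'",round(P@X,1),"y'",round(P@Y,1),"yaw",round(y,2),"rad",round(r,1),m.sum())
for n in("top","scene"):
    d=cv2.absdiff(load(n+"0.npz")["frame"],load(n+"9.npz")["frame"]).max(2)
    nn,l,st,cc=cv2.connectedComponentsWithStats((d>45).astype(np.uint8)); print(n,[(st[i].tolist()) for i in range(1,nn) if st[i][4]>12])
E
```

```text
time_s: 18.42
ee_pos: [550.5, -230.1, 207.6]
ee_rot: [180.0, -0.1, -7.0]
force: [0.3, -0.5, -0.7]
gripper_width: 20.0
time_s: 19.05
ee_pos: [418.7, -476.3, 207.0]
ee_rot: [180.0, -0.0, -7.1]
force: [1.2, -0.0, -1.1]
gripper_width: 20.4
time_s: 19.55
ee_pos: [367.2, -572.5, 206.6]
ee_rot: [-179.9, 0.0, -7.1]
force: [0.9, -0.1, 0.1]
gripper_width: 20.1
[ 367.94176097 -571.76941422  207.02312385]
T yaw -10.1 x' 644.7 y' 14.7 0.3 486
B yaw -9.51 x' 643.9 y' 132.8 7.3 446
top9 A x' 641.6 y' 257.0 yaw -9.57 rad 31.4 412
top9 B x' 641.8 y' 136.5 yaw -9.59 rad 31.5 398
top9 T x' 642.8 y' 15.7 yaw -11.36 rad 32.2 325
scene9 A x' 644.9 y' 253.2 yaw -9.46 rad 31.0 541
scene9 B x' 645.2 y' 132.0 yaw -9.22 rad 31.0 543
scene9 T x' 645.6 y' 13.1 yaw -10.35 rad 31.1 486
top [[280, 142, 22, 12, 203], [280, 154, 19, 10, 136], [273, 185, 23, 23, 414], [248, 207, 264, 155, 10752], [453, 277, 59, 56, 1236], [382, 280, 5, 4, 13], [488, 285, 6, 4, 15], [227, 319, 14, 10, 26], [218, 330, 15, 30, 212], [374, 331, 23, 10, 35], [477, 334, 35, 50, 1038], [288, 340, 108, 44, 3539], [420, 346, 50, 21, 410]]
scene [[40, 0, 57, 29, 470], [189, 0, 26, 25, 364], [256, 0, 10, 22, 128], [289, 1, 11, 28, 134], [266, 18, 8, 10, 53], [19, 24, 8, 10, 44], [73, 25, 26, 39, 243], [0, 28, 5, 6, 19], [3, 38, 13, 3, 23], [223, 41, 9, 14, 25], [7, 48, 16, 4, 29], [24, 49, 8, 5, 18], [41, 62, 32, 44, 627], [269, 63, 16, 18, 119], [207, 165, 25, 24, 476], [192, 203, 28, 26, 418]]
```

View pics/scene9.png

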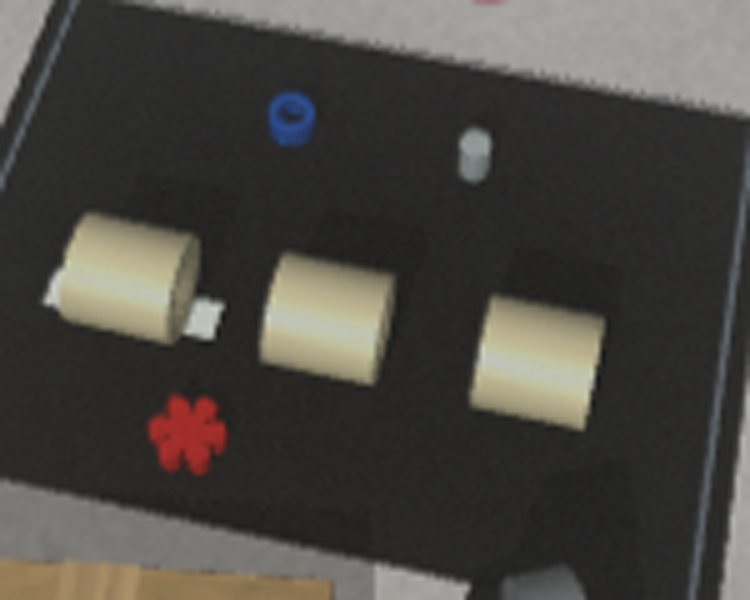

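View pics/top9.png

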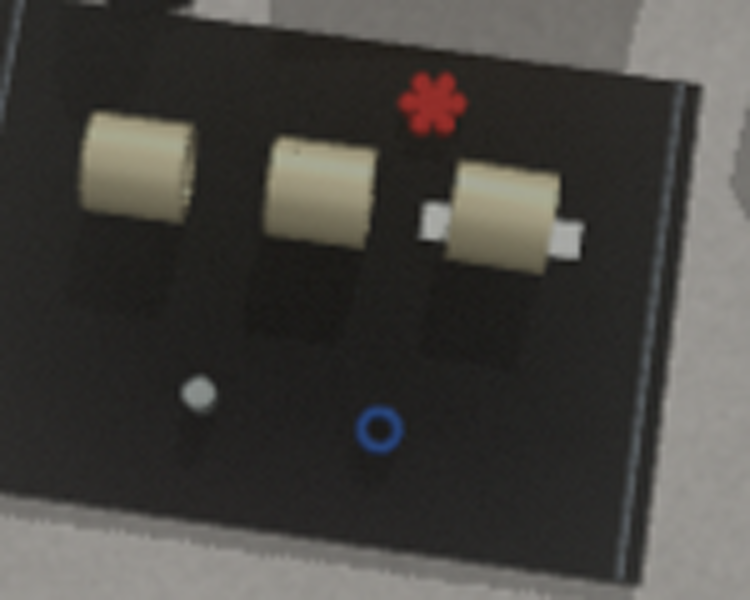

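```bash
python3 - <<'E'
from rb import *
f=load("top9.npz")
for k,c in dict(A=(217,143),B=(254,148),T=(290,153)).items():
    for lab,g in(("rgb",f),("rb",conv(f))):
        m=mask(conv(f) if k=="T" else g,c,15); 
        L,xs=edgelines(g,m,44); P=[onz(g,[x,np.polyval(L[0],x)],60)[0] for x in(xs[0],xs[-1])]; v=P[0]-P[1]; print(k,lab,"far edge yaw",round(np.degrees(np.arctan2(-v[0],v[1])),2))
E
```

```text
A rgb far edge yaw -9.71
A rb far edge yaw -9.82
B rgb far edge yaw -9.79
B rb far edge yaw -9.86
T rgb far edge yaw -11.27
T rb far edge yaw -12.18
```

```bash
python3 - <<'E'
from workcell import state, job_done
print(job_done()); print(state()["time_s"])
E
```

```text
the job is handed in; nothing more can be done
None
the job is handed in; nothing more can be done
```

I rolled the third sleeve onto the paper strip in six short strokes and handed the job in at about 20 s. For each stroke the flat fingertips pressed on its top with about 7–9 N. I then moved the arm well clear.

**Rolling:** the tip travelled about twice as far as the sleeve in every stroke, which is what rolling without sliding gives. In strokes 3 to 6 I turned the tool 1.5–3° while pressing, to bring the sleeve sideways toward the strip's centre. Side force on the fingertips reached 5 N in stroke 4, so a slight slip there is possible.

**Final position, checked in both cameras with the arm away:**

| Check | Scene camera | Top camera |
|---|---|---|
| Along the rolling direction | 0–1 mm from the strip and row line | about 1 mm past the row line |
| Along the row | 0–1.5 mm from the strip's centre | within 1 mm |
| Axis angle from the row | 0.6–1.1° off | 1.5–2.3° off |

- **Axis angle:** the two cameras disagree. I take it as roughly 1° off and left it, because twisting the sleeve straight would have meant sliding it.
- **Other objects:** comparing before and after pictures, only the sleeve changed on the board. The two row sleeves, red insert, blue ring and steel pin had not moved.

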